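# Take the spirit level out of the half-opening tool chest

## Task

Slide the lid of the low wooden tool chest fully open to its stop; it uncovers only part of the chest, so tilt the yellow spirit level front end up and draw it out diagonally through the opening. Carry it to the green cutting mat and finish still holding it in the gripper, level with its top up, over the middle of the mat and at least 12 cm above it. Leave the lid open, and do not shift the screw tray, glue bottle or hand plane.

Things in the scene. Friction and masses are not known exactly. Their poses are not given: they have to be found in the camera images.
- chest: Low dark wooden tool chest, fixed, 418 x 178 mm, rims 62 mm above the bench, inner floor at 8 mm, walls 9 mm thick. x runs along it from the rear (robot's side) to the front wall, z up. Origin: on the bench, on its long centre line, under the front edge of its fixed rear deck. Inside, x runs from -205 to +195 mm, y -80 to +80. The deck (58 to 62 mm up) covers x -205 to 0.
- opening (a point): Middle of the chest's opening at rim height, 62 mm above the bench: with the lid fully open it is 195 mm long (chest x, from the rear deck to the front wall) and 160 mm wide. 97.5 mm ahead of the chest's origin. Axes as the chest's.
- chest_lid (a joint): Lid opening, m: 0 closed, 0.204 fully open at its stop (lid over the rear deck, front edges flush). It slides along chest -x, takes about 2.5 N, stays where it is left. The lid is a brown board 204 x 176 x 8 mm, top 71 mm above the bench.
- lid_grip (a point): Centre of the lid's grip, a pale wooden rib standing on the lid: 16 mm thick (chest x), 80 mm long (chest y), 26 mm high, its centre 84 mm above the bench, its top at 97 mm. It lies at chest x = 176 mm minus the lid's opening. Axes as the chest's.
- level_center (a point): Centre of the loose yellow spirit level, a rigid bar 320 mm long (x), 20 mm wide (y), 22 mm high (z), about 0.16 kg evenly spread, black end caps, green vials. It lies on the chest's inner floor (centre 19 mm above the bench), nearly along chest x, its rear under the deck; it cannot come out flat. x points to its front end, z to its top.
- level_front (a point): Middle of the spirit level's front end face, 160 mm from its centre along its +x.
- mat: Green cutting mat with a pale grid, 180 x 180 x 3 mm, fixed flat on the bench to the left or right of the chest. Origin: centre of its underside, on the bench.
- screw_tray: Bystander: loose blue two-part tray with screws, 120 x 150 mm, 35 mm high, on the other side of the chest from the mat. Origin: centre of its underside.
- glue: Bystander: loose yellow glue bottle with orange cap, 56 mm across, 140 mm high. Origin: centre of its underside.
- plane: Bystander: loose small steel hand plane with dark wooden knob and grip, 150 x 50 mm, about 53 mm high. Origin: centre of its underside.

How it is judged:
On the way, in this order (a step that is already met when the one before it is completed fails the run):
1. the lid is slid fully open (within 8 mm of its stop) (value of joint chest_lid above 0.196 m), for 0.2 s.
2. the level is tilted up out of the opening: front end above the rim, rear end still in the chest under the deck (height (world z) of level_front above 0.08 m and angle between level_center's own z axis and vertical above 0.12 rad and height (world z) of level_center below 0.085 m and x of level_center in the frame of chest below 0.13 m), for 0.1 s.
At the end, for the whole second after the job is handed in: The level is held still in the fingers alone, touching nothing else, its centre within 60 mm (horizontally) of the mat's centre, and more than 110 mm above the bench, top up and level within about 10 degrees; the lid is still open (more than 180 mm) (horizontal distance between level_center and mat below 0.06 m and height (world z) of level_center above 0.11 m and angle between level_center's own z axis and vertical below 0.17 rad and linear speed of level below 0.03 m/s and contact force between level and the fingers above 1 N and contact force between level and chest below 0.1 N and contact force between level and glue below 0.1 N and value of joint chest_lid above 0.18 m); the arm keeps its last pose, push and grip.
It fails at once if the screw tray is shifted (more than 20 mm) (distance of screw_tray from where it was at the start of the episode above 0.02 m).
It fails at once if the glue bottle is shifted or knocked over (more than 20 mm) (distance of glue from where it was at the start of the episode above 0.02 m or angle between glue's own z axis and vertical above 0.5 rad).
It fails at once if the hand plane is shifted (more than 20 mm) (distance of plane from where it was at the start of the episode above 0.02 m).
It also fails if it takes over 58 s, if anything falls off the work surface, if the arm or the gripper's body presses on something with over 40 N, if the wrist force passes 120 N, or if a joint passes its speed limit or range.

## Robot

A 6-joint arm with a two-finger parallel gripper is mounted at the origin on the work surface. World frame = base frame: x ahead of the robot, y to its left, z up, the work surface at z = 0. Lengths are in m, angles in rad, forces in N, time in s.
With the tool pointing down it reaches from about 0.35 to 0.85 m from the base axis. Payload 8.1 kg.
Tool frame: the origin (TCP) lies at the centre of the arm's flange, where the gripper is bolted on; the fingertips stand 186 mm ahead of it and the grasp point (between the pads) lies 167 mm ahead of it; z points along the fingers, y is the line along which they close (so a half turn about z gives the same grasp; the last joint's range is limited). The gripper opens to 93 mm and grips with 3 to 60 N. Pads are 15 mm wide; open, the fingers measure 128 mm over their backs; the gripper's body (75 mm by 188 mm) begins 65 mm behind the grasp point.
Start: joints at [-1.368, 0.13, 1.488, -0, 1.523, -0.085], TCP at [0.17, -0.575, 0.405] pointing down, gripper open.
Joint ranges: [-2.96, 2.96], [-0.89, 2.26], [0.02, 2.5], [-1.34, 4.48], [0, 2.73], [-2.66, 2.66]. Speed limits (rad/s): [2.39, 2.39, 2.79, 3.14, 3.14, 3.14].

## Interface

Orientations are given as a rotation vector (axis times angle).
In Python, from plant import read_state, read_camera, camera_params, robot gives the robot as it stands.
- The arm moves only by the tool carry_out, never from a script. Its argument "targets" is a list of rows, each an object of numbers: "hand": the opening in per cent of the stroke, from 0 (shut) to 100 (fully open); "x", "y", "z": the shift along the tool's x, y, z in m; "ax", "ay", "az": the turn, a rotation vector about the tool's x, y, z in rad. In form: [{"hand": .., "x": .., "y": .., "z": .., "ax": .., "ay": .., "az": ..}, ...]. A call has 1 to 8 rows; each row is the pose to reach, as a shift and turn from the pose commanded when the call began, along the tool's axes at that moment; what a row does not reach only later rows make up. A row lasts 1/8 s, in which the tool goes at most 62.5 mm and 10.7 degrees, less where a joint would pass 70% of its speed; a pose out of reach is approached as far as the arm can. A call with a gripper value outside its range is refused whole. The fingers move at their own pace and stop on an object; "newtons" is the grip in N (left out, the last holds). Time passes only in rows, so rows that repeat a pose let the fingers close. It gives the time, the measured TCP pose, the force, the opening and the grip force at its end, in the units of the state.
- read_state(): the state, without advancing time (a new reading comes with each control period).
- read_camera(name): name is "scene" or "top" or "wrist"; returns (picture, depth): 420x560x3 uint8, blue, green, red; 420x560 float32, m along the optical axis (not along the pixel's ray), 0 where there is no reading.
- camera_params(name): a dict with "fx", "fy", "cx", "cy" (pixels), "position" and "rotation" of the camera in the world. Camera axes: x right, y up, looking along -z (the intrinsics and any distortion apply to the point x, -y, -z); pixel columns grow to the right and rows downward; lengths in m; the calibration is good to about 2 mm. A picture is of the moment at which its call begins: read the wrist's pose just before it. camera_params takes no time and is no camera call; for the wrist camera it gives the pose at the moment of the call.
- robot.close_job(): hands the job in; it is judged then, once.
The state is a dict: "t": time; "q": joint angles; "dq": joint speeds; "joint_torque": joint torques, N m; "tool_pos": TCP position; "orientation": TCP orientation; "force": force on the tool from outside, world axes, zero at the start; "wrist_torque": the same for the moment, N m; "opening": finger opening in m; "gripper_force": force on a finger pad.
Only numpy, scipy, OpenCV 4.12 (cv2) and the standard library are available. Lean on these libraries where they do the work, as an engineer would, in place of code of your own. Each camera call takes 0.05 s, during which the arm holds its last target. There are 200 camera calls.

## Working session

There is one attempt and no reset: what is moved stays moved. The work goes in short steps, Python scripts to look and compute and a tool call to move; the robot and the scene stay as the last step left them, time stands still between calls to the robot, and variables do not carry over. Pictures are saved under pics/ and viewed, at most 10 in all, crops included, and the job is handed in when it is done.

Besides the shell and the picture viewer there is one more tool, called after ">>>" as a command line: name --argument value ..., lists and objects as JSON in quotes. carry_out: Moves the arm, as the interface text tells. Its arguments: {"type":"object","properties":{"targets":{"type":"array","items":{"type":"object","properties":{"hand":{"type":"number"},"x":{"type":"number"},"y":{"type":"number"},"z":{"type":"number"},"ax":{"type":"number"},"ay":{"type":"number"},"az":{"type":"number"}}}},"newtons":{"type":"number"}},"required":["targets"]}

```bash
ls; mkdir -p pics
cat > h.py <<'E'
import numpy as np, cv2
from scipy.spatial.transform import Rotation as R
from plant import read_state, read_camera, camera_params, robot
def world(p,d,u,v):
    z=d[int(v),int(u)]
    c=np.array([(u-p['cx'])/p['fx']*z,-(v-p['cy'])/p['fy']*z,-z])
    return np.array(p['position'])+np.array(p['rotation'])@c
def onplane(p,u,v,h):
    r=np.array(p['rotation'])@np.array([(u-p['cx'])/p['fx'],-(v-p['cy'])/p['fy'],-1])
    o=np.array(p['position']); return o+r*(h-o[2])/r[2]
def rot(o): return R.from_rotvec(o)
E
python3 - <<'E'
from h import *
for n in ['top','scene']:
    im,d=read_camera(n); p=camera_params(n); cv2.imwrite(f'pics/{n}.png',cv2.resize(im,(784,588))); np.savez(f'{n}.npz',d=d,im=im)
    print(n,p)
print(read_state())
E
```

```text
pics
top {'fx': 494.3775201525285, 'fy': 494.3775201525285, 'cx': 278.27474802543315, 'cy': 205.85571856878093, 'position': array([0.36934696, 0.00600473, 1.47874088]), 'rotation': array([ 0.13268021, -0.12579492, -1.53965818])}
scene {'fx': 388.41476066139126, 'fy': 388.41476066139126, 'cx': 278.8156005398812, 'cy': 208.8437741249032, 'position': array([0.9263209 , 0.51413488, 0.63373157]), 'rotation': array([0.31725411, 1.06540544, 2.33632626])}
{'t': 0.1, 'q': array([-1.36842218e+00,  1.31073924e-01,  1.48919287e+00,  2.74738938e-06,
        1.52297619e+00, -8.53735964e-02]), 'dq': array([ 2.21322869e-04, -1.46407775e-03, -2.60162413e-03,  1.11297371e-03,
        2.76603607e-05, -7.79708873e-04]), 'joint_torque': array([ 4.88655351e-04, -5.61342180e+01, -4.93097019e+01,  7.69001897e-02,
        2.90689029e-02, -7.27007318e-05]), 'tool_pos': array([ 0.170271  , -0.57511514,  0.40378673]), 'orientation': array([-3.10750308e+00, -4.50198908e-01,  1.47186137e-04]), 'force': array([0.20011372, 0.29543834, 0.36688201]), 'wrist_torque': array([ 0.01781749, -0.00839286,  0.00344552]), 'gripper_force': 0.0, 'opening': 0.09326685358546596}
```

View pics/top.png

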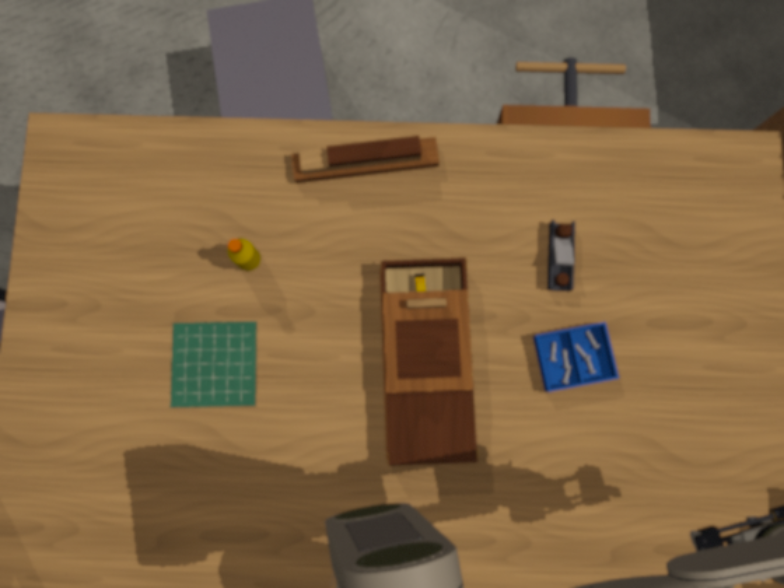

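View pics/scene.png

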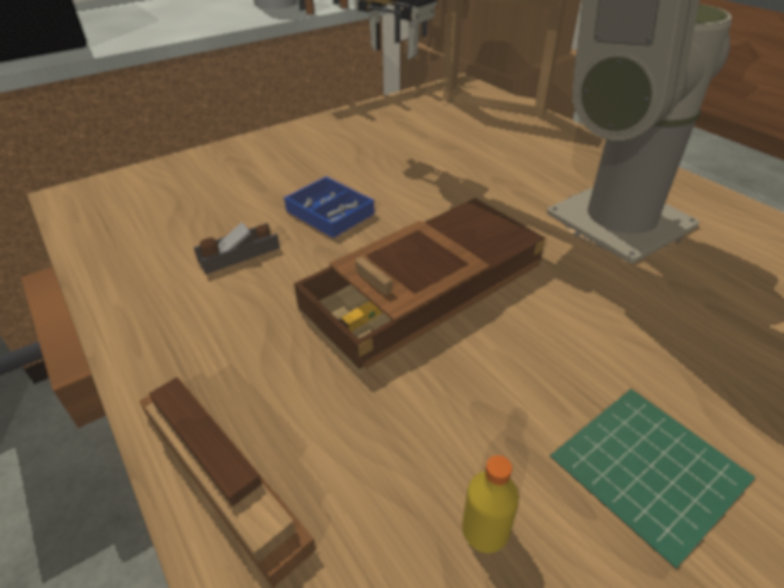

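The top view (784 px wide, scale 1.4) shows the chest rim corners at (383,261), (466,259), (477,461) and (388,465). The lid is partly open with its rib at (426,303), and the level's yellow front shows at (420,283). The mat centre is at (214,364), the glue at (247,258), the plane at (562,256) and the tray at (575,357). The scene view agrees.

```bash
sed -i "s/np.array(p\['rotation'\])/R.from_rotvec(p['rotation']).as_matrix()/" h.py
python3 - <<'E'
from h import *
p=camera_params('top'); d=np.load('top.npz')['d']
for n,u,v,h in [('FL',383,261,.062),('FR',466,259,.062),('RR',477,461,.062),('RL',388,465,.062),('ribL',402,304,.097),('ribR',447,302,.097),('lidFL',384,292,.071),('lidFR',467,291,.071),('lev',420,283,.03),('levfrontL',415,275,.03),('levfrontR',425,275,.03),('mat',214,364,.003),('glue',247,262,.03),('plane',562,256,.05),('tray',575,357,.03)]:
    print(n,onplane(p,u/1.4,v/1.4,h).round(4),world(p,d,u/1.4,v/1.4).round(3))
pw=camera_params('wrist');s=read_state();M=rot(s['orientation']).as_matrix()
print('tool axes',M.round(3)); print('cam in tool',M.T@(pw['position']-s['tool_pos']), (M.T@R.from_rotvec(pw['rotation']).as_matrix()).round(3),pw['fx'])
E
```

```text
FL [0.6626 0.0309 0.062 ] [0.663 0.031 0.062]
FR [ 0.6716 -0.1424  0.062 ] [ 0.672 -0.143  0.059]
RR [ 0.2614 -0.1681  0.062 ] [ 0.261 -0.168  0.06 ]
RL [0.2487 0.0089 0.062 ] [ 0.243  0.009 -0.003]
ribL [ 0.568  -0.0106  0.097 ] [ 0.572 -0.011  0.071]
ribR [ 0.5745 -0.1012  0.097 ] [ 0.579 -0.104  0.068]
lidFL [0.5957 0.0267 0.071 ] [0.597 0.027 0.062]
lidFR [ 0.6024 -0.1441  0.071 ] [ 0.603 -0.145  0.066]
lev [ 0.6237 -0.0486  0.03  ] [ 0.625 -0.049  0.025]
levfrontL [ 0.6407 -0.0376  0.03  ] [ 0.645 -0.038  0.007]
levfrontR [ 0.6413 -0.0588  0.03  ] [ 0.64  -0.059  0.035]
mat [0.442  0.3842 0.003 ] [ 0.442  0.386 -0.006]
glue [0.6592 0.3218 0.03  ] [0.649 0.31  0.083]
plane [ 0.6861 -0.3458  0.05  ] [ 0.686 -0.346  0.05 ]
tray [ 0.4758 -0.375   0.03  ] [ 0.476 -0.377  0.022]
tool axes [[ 0.959  0.284 -0.   ]
 [ 0.284 -0.959  0.002]
 [ 0.    -0.002 -1.   ]]
cam in tool [ 0.07184004 -0.00019363  0.02015546] [[ 0.001  0.967  0.255]
 [ 1.    -0.001 -0.   ]
 [-0.     0.255 -0.967]] 358.74071913632594
```

>>> carry_out --targets '[{"hand": 0,"x": 0.56,"y": -0.37,"z": 0,"ax": 0,"ay": 0,"az": 0.23},{"hand": 0,"x": 0.56,"y": -0.37,"z": 0,"ax": 0,"ay": 0,"az": 0.23},{"hand": 0,"x": 0.56,"y": -0.37,"z": 0,"ax": 0,"ay": 0,"az": 0.23},{"hand": 0,"x": 0.56,"y": -0.37,"z": 0,"ax": 0,"ay": 0,"az": 0.23},{"hand": 0,"x": 0.56,"y": -0.37,"z": 0,"ax": 0,"ay": 0,"az": 0.23},{"hand": 0,"x": 0.56,"y": -0.37,"z": 0,"ax": 0,"ay": 0,"az": 0.23},{"hand": 0,"x": 0.56,"y": -0.37,"z": 0,"ax": 0,"ay": 0,"az": 0.23},{"hand": 0,"x": 0.56,"y": -0.37,"z": 0,"ax": 0,"ay": 0,"az": 0.23}]'

```text
t: 1.1
tool_pos: [0.493, -0.1908, 0.4045]
orientation: [3.14, 0.091, -0.0]
force: [0.3, -1.6, 0.6]
opening: 0.0178
gripper_force: 0.0
```

```bash
cat >> h.py <<'E'
def rel(pos,yaw,pitch=0,s=None):
    """shift and turn in tool axes to reach TCP pos, tool x along yaw, nose raised by pitch"""
    s=s or read_state(); M=rot(s['orientation'])
    T=R.from_euler('ZYX',[yaw,-pitch,0])*R.from_matrix(np.diag([1.,-1,-1]))
    print('t',round(s['t'],2),'pos',s['tool_pos'].round(4),'F',s['force'].round(1),'open',round(s['opening'],4),'grip',round(s['gripper_force'],1))
    print('shift',M.inv().apply(np.array(pos)-s['tool_pos']).round(4),'turn',(M.inv()*T).as_rotvec().round(4))
E
python3 -c "
from h import *
rel([.602,-.060,.40],.058)"
```

```text
t 1.1 pos [ 0.493  -0.1908  0.4045] F [ 0.3 -1.6  0.6] open 0.0178 grip 0.0
shift [ 0.1164 -0.1243  0.0045] turn [ 0.      0.0002 -0.0003]
```

>>> carry_out --targets '[{"hand": 0,"x": 0.116,"y": -0.124,"z": 0.03},{"hand": 0,"x": 0.116,"y": -0.124,"z": 0.03},{"hand": 0,"x": 0.116,"y": -0.124,"z": 0.03},{"hand": 0,"x": 0.116,"y": -0.124,"z": 0.03},{"hand": 0,"x": 0.116,"y": -0.124,"z": 0.03}]'

```text
schema error: expected keys hand, x, y, z, ax, ay, az
```

```bash
python3 -c "
from h import *
rel([.602,-.060,.264],.058)
im,d=read_camera('wrist');np.savez('w1.npz',d=d,im=im,**camera_params('wrist'))
cv2.imwrite('pics/w1.png',cv2.resize(im,(784,588)))"
```

```text
t 1.1 pos [ 0.493  -0.1908  0.4045] F [ 0.3 -1.6  0.6] open 0.0178 grip 0.0
shift [ 0.1164 -0.1243  0.1405] turn [ 0.      0.0002 -0.0003]
```

View pics/w1.png

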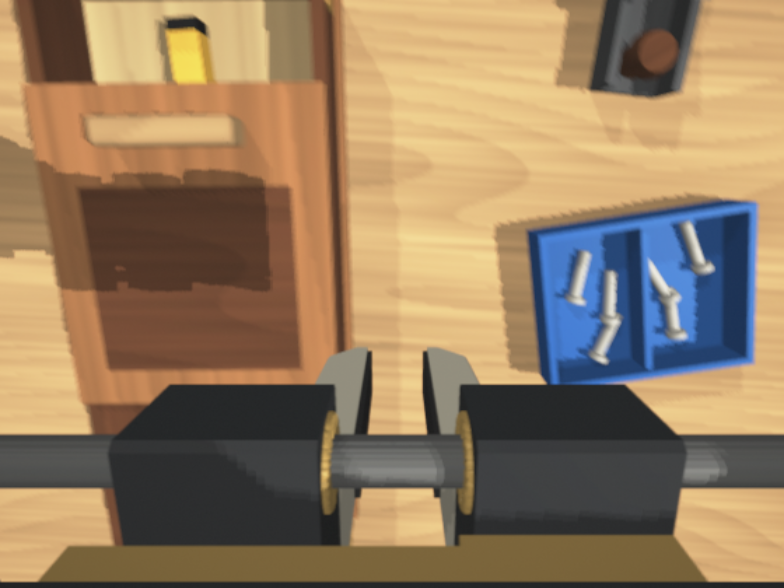

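The wrist view shows the rib's top face at about (88..238, 116..145). The level's front end is at (165..207, 19), visible down to the lid edge at (172..213, 82).

>>> carry_out --targets '[{"hand": 0,"x": 0.116,"y": -0.124,"z": 0.03,"ax": 0,"ay": 0,"az": 0},{"hand": 0,"x": 0.116,"y": -0.124,"z": 0.03,"ax": 0,"ay": 0,"az": 0},{"hand": 0,"x": 0.116,"y": -0.124,"z": 0.03,"ax": 0,"ay": 0,"az": 0},{"hand": 0,"x": 0.116,"y": -0.124,"z": 0.03,"ax": 0,"ay": 0,"az": 0},{"hand": 0,"x": 0.116,"y": -0.124,"z": 0.03,"ax": 0,"ay": 0,"az": 0}]'

```text
t: 1.78
tool_pos: [0.6005, -0.0623, 0.3742]
orientation: [3.14, 0.092, -0.002]
force: [-0.4, -0.9, 0.0]
opening: 0.0006
gripper_force: 0.0
```

```bash
python3 -c "
from h import *
w=np.load('w1.npz');p={k:w[k] for k in ['fx','fy','cx','cy','position','rotation']};d=w['d']
for n,u,v,h in [('ribFL',87,117,.097),('ribFR',236,115,.097),('ribRL',95,145,.097),('ribRR',239,145,.097),('levFL',165,20,.03),('levFR',207,18,.03),('levBL',173,82,.03),('levBR',213,82,.03)]:
    print(n,onplane(p,u/1.4,v/1.4,h).round(4),world(p,d,u/1.4,v/1.4).round(3))
rel([.602,-.060,.264],.058)"
```

```text
ribFL [ 0.5836 -0.0101  0.097 ] [0.585 0.005 0.072]
ribFR [ 0.5897 -0.0908  0.097 ] [ 0.592 -0.083  0.072]
ribRL [ 0.5693 -0.0132  0.097 ] [ 0.569 -0.013  0.096]
ribRR [ 0.5742 -0.0922  0.097 ] [ 0.574 -0.09   0.091]
levFL [ 0.6493 -0.0257  0.03  ] [ 0.654 -0.016  0.009]
levFR [ 0.6521 -0.0525  0.03  ] [ 0.657 -0.045  0.009]
levBL [ 0.6127 -0.029   0.03  ] [ 0.615 -0.02   0.008]
levBR [ 0.6143 -0.0552  0.03  ] [ 0.616 -0.051  0.018]
t 1.77 pos [ 0.6005 -0.0623  0.3742] F [-0.4 -0.9  0. ] open 0.0006 grip 0.0
shift [ 0.0018 -0.0022  0.1102] turn [0.0001 0.0012 0.0003]
```

>>> carry_out --targets '[{"hand": 0,"x": 0.01,"y": -0.004,"z": 0.05,"ax": 0,"ay": 0,"az": 0},{"hand": 0,"x": 0.01,"y": -0.004,"z": 0.09,"ax": 0,"ay": 0,"az": 0},{"hand": 0,"x": 0.01,"y": -0.004,"z": 0.11,"ax": 0,"ay": 0,"az": 0},{"hand": 0,"x": 0.01,"y": -0.004,"z": 0.11,"ax": 0,"ay": 0,"az": 0},{"hand": 0,"x": -0.01,"y": -0.004,"z": 0.11,"ax": 0,"ay": 0,"az": 0},{"hand": 0,"x": -0.02,"y": -0.004,"z": 0.11,"ax": 0,"ay": 0,"az": 0},{"hand": 0,"x": -0.04,"y": -0.004,"z": 0.11,"ax": 0,"ay": 0,"az": 0},{"hand": 0,"x": -0.06,"y": -0.004,"z": 0.11,"ax": 0,"ay": 0,"az": 0}]'

```text
t: 2.78
tool_pos: [0.5412, -0.0623, 0.2673]
orientation: [3.139, 0.09, 0.008]
force: [2.8, -0.7, 1.7]
opening: 0.0004
gripper_force: 1.5
```

>>> carry_out --targets '[{"hand": 0,"x": -0.02,"y": 0,"z": 0,"ax": 0,"ay": 0,"az": 0},{"hand": 0,"x": -0.04,"y": 0,"z": 0,"ax": 0,"ay": 0,"az": 0},{"hand": 0,"x": -0.06,"y": 0,"z": 0,"ax": 0,"ay": 0,"az": 0},{"hand": 0,"x": -0.07,"y": 0,"z": 0,"ax": 0,"ay": 0,"az": 0},{"hand": 0,"x": -0.075,"y": 0,"z": 0,"ax": 0,"ay": 0,"az": 0},{"hand": 0,"x": -0.08,"y": 0,"z": 0,"ax": 0,"ay": 0,"az": 0}]'

```text
t: 3.52
tool_pos: [0.4611, -0.0663, 0.2655]
orientation: [3.14, 0.091, 0.003]
force: [2.8, -0.5, 2.4]
opening: 0.0005
gripper_force: 1.3
```

>>> carry_out --targets '[{"hand": 0,"x": -0.004,"y": 0,"z": 0,"ax": 0,"ay": 0,"az": 0},{"hand": 0,"x": -0.008,"y": 0,"z": 0,"ax": 0,"ay": 0,"az": 0},{"hand": 0,"x": -0.008,"y": 0,"z": 0,"ax": 0,"ay": 0,"az": 0}]'

```text
t: 3.9
tool_pos: [0.4549, -0.0665, 0.2652]
orientation: [3.14, 0.091, 0.014]
force: [22.9, 0.7, -13.5]
opening: 0.0001
gripper_force: 11.4
```

>>> carry_out --targets '[{"hand": 0,"x": 0.005,"y": 0,"z": 0,"ax": 0,"ay": 0,"az": 0},{"hand": 45,"x": 0.01,"y": 0,"z": -0.05,"ax": 0,"ay": 0,"az": 0},{"hand": 45,"x": 0.05,"y": 0,"z": -0.1,"ax": 0,"ay": 0,"az": 0},{"hand": 45,"x": 0.08,"y": -0.02,"z": -0.11,"ax": 0,"ay": 0,"az": 0},{"hand": 45,"x": 0.08,"y": -0.02,"z": -0.11,"ax": 0,"ay": 0,"az": 0},{"hand": 45,"x": 0.08,"y": -0.02,"z": -0.11,"ax": 0,"ay": 0,"az": 0}]'

```text
t: 4.65
tool_pos: [0.5308, -0.042, 0.3732]
orientation: [-3.14, -0.092, 0.006]
force: [-1.2, -0.5, -0.8]
opening: 0.0414
gripper_force: 0.0
```

```bash
python3 -c "
from h import *
rel([.542,-.050,.20],.058)
im,d=read_camera('wrist');np.savez('w2.npz',d=d,im=im,**camera_params('wrist'))
cv2.imwrite('pics/w2.png',cv2.resize(im,(784,588)))"
```

```text
t 4.65 pos [ 0.5308 -0.042   0.3732] F [-1.2 -0.5 -0.8] open 0.0414 grip 0.0
shift [0.0114 0.0087 0.1731] turn [-0.0005  0.0036  0.0004]
```

View pics/w2.png

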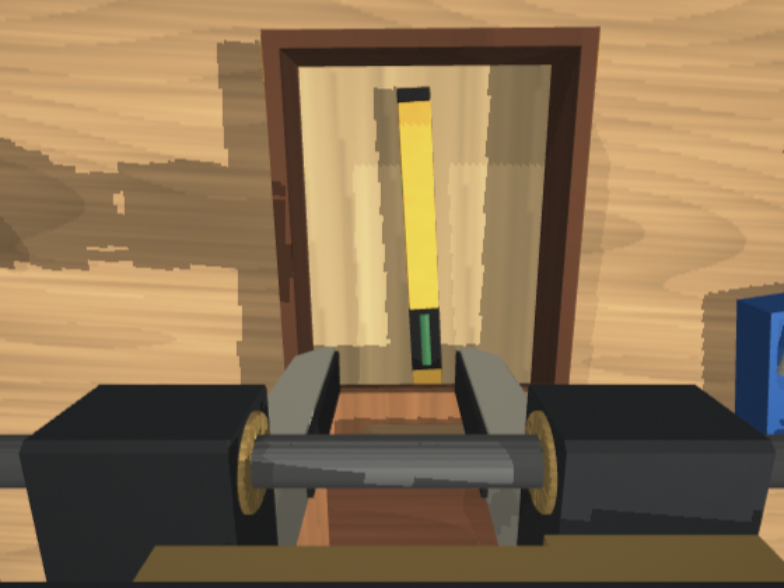

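The lid is open. The level's top runs from its front edge at (397..429, 89) to (413..440, 370). The front rim's inner edge is at y≈48, and the lid/deck edge is at y≈385.

```bash
python3 -c "
from h import *
w=np.load('w2.npz');p={k:w[k] for k in ['fx','fy','cx','cy','position','rotation']};d=w['d']
for n,u,v,h in [('F',413,89,.03),('mid',418,230,.03),('vial',426,339,.03),('B',426.5,370,.03),('innerFL',280,49,.062),('innerFR',581,46,.062),('deckL',313,385,.065),('deckR',533,385,.065)]:
    print(n,onplane(p,u/1.4,v/1.4,h).round(4),world(p,d,u/1.4,v/1.4).round(3))
"
```

```text
F [ 0.6459 -0.0446  0.03  ] [ 0.646 -0.045  0.03 ]
mid [ 0.562  -0.0534  0.03  ] [ 0.562 -0.053  0.029]
vial [ 0.4884 -0.064   0.03  ] [ 0.489 -0.064  0.032]
B [ 0.4658 -0.066   0.03  ] [ 0.465 -0.066  0.029]
innerFL [0.6571 0.0276 0.062 ] [0.658 0.028 0.058]
innerFR [ 0.6678 -0.1311  0.062 ] [ 0.668 -0.131  0.061]
deckL [0.4665 0.0068 0.065 ] [ 0.539 -0.017  0.219]
deckR [ 0.4745 -0.1298  0.065 ] [ 0.569 -0.062  0.277]
```

>>> carry_out --targets '[{"hand": 45,"x": 0.015,"y": 0.0155,"z": 0.05,"ax": 0,"ay": 0,"az": -0.06},{"hand": 45,"x": 0.015,"y": 0.0155,"z": 0.09,"ax": 0,"ay": 0,"az": -0.06},{"hand": 45,"x": 0.015,"y": 0.0155,"z": 0.13,"ax": 0,"ay": 0,"az": -0.06},{"hand": 45,"x": 0.015,"y": 0.0155,"z": 0.16,"ax": 0,"ay": 0,"az": -0.06},{"hand": 45,"x": 0.015,"y": 0.0155,"z": 0.17,"ax": 0,"ay": 0,"az": -0.06},{"hand": 45,"x": 0.015,"y": 0.0155,"z": 0.17,"ax": 0,"ay": 0,"az": -0.06}]'

```text
t: 5.45
tool_pos: [0.5467, -0.0569, 0.2043]
orientation: [-3.136, -0.184, 0.003]
force: [0.9, -0.5, -0.1]
opening: 0.042
gripper_force: 0.0
```

```bash
python3 -c "
from h import *
rel([.5466,-.0564,.197],.118)"
```

```text
t 5.45 pos [ 0.5467 -0.0569  0.2043] F [ 0.9 -0.5 -0.1] open 0.042 grip 0.0
shift [-0.     -0.0005  0.0073] turn [-0.0005  0.0017 -0.0006]
```

>>> carry_out --targets '[{"hand": 45,"x": 0,"y": 0,"z": 0.006,"ax": 0,"ay": 0,"az": 0},{"hand": 45,"x": 0,"y": 0,"z": 0.007,"ax": 0,"ay": 0,"az": 0},{"hand": 0,"x": 0,"y": 0,"z": 0.007,"ax": 0,"ay": 0,"az": 0},{"hand": 0,"x": 0,"y": 0,"z": 0.007,"ax": 0,"ay": 0,"az": 0},{"hand": 0,"x": 0,"y": 0,"z": 0.007,"ax": 0,"ay": 0,"az": 0},{"hand": 0,"x": 0,"y": 0,"z": 0.007,"ax": 0,"ay": 0,"az": 0},{"hand": 0,"x": 0,"y": 0,"z": 0.007,"ax": 0,"ay": 0,"az": 0}]' --newtons 55

```text
t: 6.32
tool_pos: [0.5475, -0.0567, 0.198]
orientation: [3.136, 0.185, 0.001]
force: [-1.1, 0.3, 3.2]
opening: 0.0196
gripper_force: 55.0
```

Run:
```python
from h import *
# held-level plan in chest x,z (mm); bar grasp offset: grasp point is +60 along bar, +10.5 above bar axis
s=read_state();print(s['tool_pos'],s['gripper_force'],s['opening'],s['force'])
yaw=.1; org=np.array([.468,-.0645])
def show(d,th,lift=0):
    # rear-bottom at (-d, 8+lift)
    c,n=np.cos(th),np.sin(th)
    u=np.array([c,n]);w=np.array([-n,c]); rb=np.array([-d,8+lift])
    cen=rb+160*u+11*w; tcp=cen+60*u+w*(197-19)
    deckgap=58-(rb[1]+d*np.tan(th)+22/c); front=(cen+160*u)
    print(d,th,'cen',cen.round(),'front',front.round(),'tcp',tcp.round(1),'deckgap(v)',round(deckgap,1),'wallclear',round(rb[1]+(204+d)*np.tan(th)-62,1))
for a in [(141,0,0),(141,.08,2),(135,.14,3),(120,.18,4),(105,.22,4),(90,.24,5),(60,.24,12),(30,.24,19),(0,.24,27),(-30,.24,34)]: show(*a)
```

```text
[ 0.54747445 -0.05671132  0.19799605] 55.00131905078888 0.019602244203974377 [-1.14723358  0.34417113  3.21579486]
141 0 cen [19. 19.] front [179.  19.] tcp [ 79. 197.] deckgap(v) 28.0 wallclear -54.0
141 0.08 cen [18. 34.] front [177.  47.] tcp [ 63.2 216. ] deckgap(v) 14.6 wallclear -24.3
135 0.14 cen [22. 44.] front [180.  67.] tcp [ 56.5 228.9] deckgap(v) 5.8 wallclear -3.2
120 0.18 cen [35. 51.] front [193.  80.] tcp [ 62.6 237.3] deckgap(v) 1.8 wallclear 9.0
105 0.22 cen [49. 58.] front [205.  93.] tcp [ 68.5 244.5] deckgap(v) -0.0 wallclear 19.1
90 0.24 cen [63. 62.] front [218. 100.] tcp [ 78.8 248.9] deckgap(v) 0.3 wallclear 22.9
60 0.24 cen [93. 69.] front [248. 107.] tcp [108.8 255.9] deckgap(v) 0.7 wallclear 22.6
30 0.24 cen [123.  76.] front [278. 114.] tcp [138.8 262.9] deckgap(v) 1.0 wallclear 22.3
0 0.24 cen [153.  84.] front [308. 122.] tcp [168.8 270.9] deckgap(v) 0.4 wallclear 22.9
-30 0.24 cen [183.  91.] front [338. 129.] tcp [198.8 277.9] deckgap(v) 0.7 wallclear 22.6
```

```bash
cat > plan.py <<'E'
import numpy as np
def tcp(d,th,lift):
    c,n=np.cos(th),np.sin(th);u=np.array([c,n]);w=np.array([-n,c]);rb=np.array([-d,8+lift])
    return rb+220*u+189*w
def rows(start,seq):
    p0=tcp(*start);t0=start[1]
    for s in seq:
        e=tcp(*s)-p0;c,n=np.cos(t0),np.sin(t0)
        print(s,'x',round(e@[c,n]),'z',round(-(e@[-n,c])),'ay',round(s[1]-t0,3), 'gap',round(50-s[2]-s[0]*np.tan(s[1])-22/np.cos(s[1]),1))
rows((141,0,0),[(141,.04,4),(140,.08,5),(137,.12,5),(130,.15,5),(122,.17,4),(112,.19,4),(100,.21,4),(90,.22,4)])
rows((90,.22,4),[(75,.22,7),(60,.22,11),(40,.22,15),(20,.22,20),(0,.22,24),(-20,.22,29),(-40,.22,33)])
E
python3 plan.py
```

```text
(141, 0.04, 4) x -8 z -13 ay 0.04 gap 18.3
(140, 0.08, 5) x -15 z -22 ay 0.08 gap 11.7
(137, 0.12, 5) x -20 z -30 ay 0.12 gap 6.3
(130, 0.15, 5) x -20 z -36 ay 0.15 gap 3.1
(122, 0.17, 4) x -16 z -38 ay 0.17 gap 2.7
(112, 0.19, 4) x -11 z -42 ay 0.19 gap 2.1
(100, 0.21, 4) x -3 z -46 ay 0.21 gap 2.2
(90, 0.22, 4) x 4 z -47 ay 0.22 gap 3.3
(75, 0.22, 7) x 15 z 0 ay 0.0 gap 3.7
(60, 0.22, 11) x 31 z 0 ay 0.0 gap 3.0
(40, 0.22, 15) x 51 z 0 ay 0.0 gap 3.5
(20, 0.22, 20) x 72 z 0 ay 0.0 gap 3.0
(0, 0.22, 24) x 92 z 0 ay 0.0 gap 3.5
(-20, 0.22, 29) x 113 z 0 ay 0.0 gap 2.9
(-40, 0.22, 33) x 133 z 0 ay 0.0 gap 3.4
```

>>> carry_out --targets '[{"hand": 0,"x": -0.008,"y": 0,"z": -0.013,"ax": 0,"ay": 0.04,"az": 0},{"hand": 0,"x": -0.015,"y": 0,"z": -0.022,"ax": 0,"ay": 0.08,"az": 0},{"hand": 0,"x": -0.02,"y": 0,"z": -0.03,"ax": 0,"ay": 0.12,"az": 0},{"hand": 0,"x": -0.02,"y": 0,"z": -0.036,"ax": 0,"ay": 0.15,"az": 0},{"hand": 0,"x": -0.02,"y": 0,"z": -0.036,"ax": 0,"ay": 0.15,"az": 0}]'

```text
t: 6.95
tool_pos: [0.5276, -0.0591, 0.2341]
orientation: [-3.119, -0.184, -0.236]
force: [-0.1, 0.3, -1.9]
opening: 0.0194
gripper_force: 55.0
```

Run:
```python
from h import *
from plan import rows
rel([.5,0,.3],.118,.15)
im,d=read_camera('wrist');np.savez('w3.npz',d=d,im=im,**camera_params('wrist'))
cv2.imwrite('pics/w3.png',im)
rows((130,.15,5),[(122,.17,4),(112,.19,4),(100,.21,4),(90,.22,4)])
```

```text
(141, 0.04, 4) x -8 z -13 ay 0.04 gap 18.3
(140, 0.08, 5) x -15 z -22 ay 0.08 gap 11.7
(137, 0.12, 5) x -20 z -30 ay 0.12 gap 6.3
(130, 0.15, 5) x -20 z -36 ay 0.15 gap 3.1
(122, 0.17, 4) x -16 z -38 ay 0.17 gap 2.7
(112, 0.19, 4) x -11 z -42 ay 0.19 gap 2.1
(100, 0.21, 4) x -3 z -46 ay 0.21 gap 2.2
(90, 0.22, 4) x 4 z -47 ay 0.22 gap 3.3
(75, 0.22, 7) x 15 z 0 ay 0.0 gap 3.7
(60, 0.22, 11) x 31 z 0 ay 0.0 gap 3.0
(40, 0.22, 15) x 51 z 0 ay 0.0 gap 3.5
(20, 0.22, 20) x 72 z 0 ay 0.0 gap 3.0
(0, 0.22, 24) x 92 z 0 ay 0.0 gap 3.5
(-20, 0.22, 29) x 113 z 0 ay 0.0 gap 2.9
(-40, 0.22, 33) x 133 z 0 ay 0.0 gap 3.4
t 6.95 pos [ 0.5276 -0.0591  0.2341] F [-0.1  0.3 -1.9] open 0.0194 grip 55.0
shift [-0.0104 -0.0619 -0.0682] turn [ 0.0003 -0.0009 -0.0004]
(122, 0.17, 4) x 4 z -2 ay 0.02 gap 2.7
(112, 0.19, 4) x 10 z -5 ay 0.04 gap 2.1
(100, 0.21, 4) x 18 z -7 ay 0.06 gap 2.2
(90, 0.22, 4) x 26 z -8 ay 0.07 gap 3.3
```

View pics/w3.png

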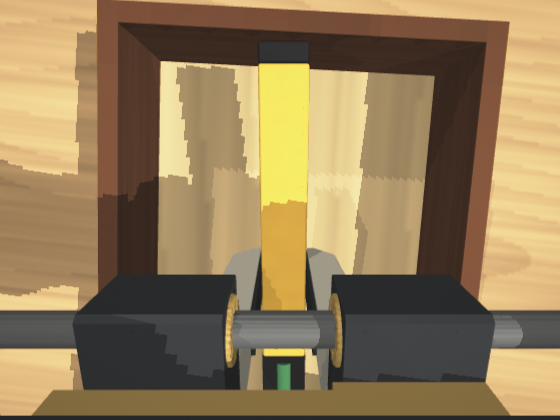

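The bar is gripped on its axis and tilted, with its front end at (284,42) just inside the front rim. I'm checking its real pitch from depth.

Run:
```python
from h import *
w=np.load('w3.npz');p={k:w[k] for k in ['fx','fy','cx','cy','position','rotation']};d=w['d']
a=world(p,d,284,46);b=world(p,d,284,180);print(a,b,np.arctan2(a[2]-b[2],np.hypot(*(a-b)[:2])))
```

```text
[ 0.64901808 -0.04454048  0.08203018] [ 0.59851902 -0.05056498  0.07278044] 0.17991036551344297
```

>>> carry_out --targets '[{"hand": 0,"x": 0.004,"y": 0,"z": -0.002,"ax": 0,"ay": 0.02,"az": 0},{"hand": 0,"x": 0.01,"y": 0,"z": -0.005,"ax": 0,"ay": 0.04,"az": 0},{"hand": 0,"x": 0.018,"y": 0,"z": -0.007,"ax": 0,"ay": 0.06,"az": 0},{"hand": 0,"x": 0.026,"y": 0,"z": -0.008,"ax": 0,"ay": 0.07,"az": 0},{"hand": 0,"x": 0.026,"y": 0,"z": -0.008,"ax": 0,"ay": 0.07,"az": 0},{"hand": 0,"x": 0.026,"y": 0,"z": -0.008,"ax": 0,"ay": 0.07,"az": 0}]'

```text
t: 7.75
tool_pos: [0.5517, -0.0561, 0.2453]
orientation: [-3.104, -0.183, -0.342]
force: [0.2, 0.2, -0.9]
opening: 0.0194
gripper_force: 55.0
```

Run:
```python
from h import *
rel([.6,0,.3],.118,.22)
im,d=read_camera('wrist');p=camera_params('wrist')
a=world(p,d,284,46);b=world(p,d,284,180);print(a,b,np.arctan2(a[2]-b[2],np.hypot(*(a-b)[:2])))
```

```text
t 7.75 pos [ 0.5517 -0.0561  0.2453] F [ 0.2  0.2 -0.9] open 0.0194 grip 55.0
shift [ 0.0652 -0.0501 -0.0415] turn [-0.0001  0.0008 -0.0001]
[ 0.68335727 -0.0403154   0.10209328] [ 0.63349036 -0.04626981  0.09044803] 0.22785269104910588
```

>>> carry_out --targets '[{"hand": 0,"x": 0.015,"y": 0,"z": 0,"ax": 0,"ay": 0,"az": 0},{"hand": 0,"x": 0.031,"y": 0,"z": 0,"ax": 0,"ay": 0,"az": 0},{"hand": 0,"x": 0.051,"y": 0,"z": 0,"ax": 0,"ay": 0,"az": 0},{"hand": 0,"x": 0.072,"y": 0,"z": 0,"ax": 0,"ay": 0,"az": 0},{"hand": 0,"x": 0.092,"y": 0,"z": 0,"ax": 0,"ay": 0,"az": 0},{"hand": 0,"x": 0.113,"y": 0,"z": 0,"ax": 0,"ay": 0,"az": 0},{"hand": 0,"x": 0.13,"y": 0,"z": 0,"ax": 0,"ay": 0,"az": 0},{"hand": 0,"x": 0.13,"y": 0,"z": 0,"ax": 0,"ay": 0,"az": 0}]'

```text
t: 8.8
tool_pos: [0.6784, -0.0412, 0.274]
orientation: [-3.104, -0.183, -0.344]
force: [-0.4, -1.0, -2.0]
opening: 0.0196
gripper_force: 55.0
```

Run:
```python
from h import *
s=read_state()
rel(s['tool_pos']+[0,0,.2],.118,0,s)
```

```text
t 8.8 pos [ 0.6784 -0.0412  0.274 ] F [-0.4 -1.  -2. ] open 0.0196 grip 55.0
shift [ 0.0437  0.     -0.1952] turn [ 1.000e-04 -2.205e-01  1.000e-04]
```

>>> carry_out --targets '[{"hand": 0,"x": 0.009,"y": 0,"z": -0.039,"ax": 0,"ay": 0,"az": 0},{"hand": 0,"x": 0.018,"y": 0,"z": -0.078,"ax": 0,"ay": 0,"az": 0},{"hand": 0,"x": 0.022,"y": 0,"z": -0.117,"ax": 0,"ay": -0.05,"az": 0},{"hand": 0,"x": 0.03,"y": 0,"z": -0.15,"ax": 0,"ay": -0.11,"az": 0},{"hand": 0,"x": 0.03,"y": 0,"z": -0.176,"ax": 0,"ay": -0.17,"az": 0},{"hand": 0,"x": 0.03,"y": 0,"z": -0.176,"ax": 0,"ay": -0.22,"az": 0},{"hand": 0,"x": 0.03,"y": 0,"z": -0.176,"ax": 0,"ay": -0.22,"az": 0}]'

```text
t: 9.68
tool_pos: [0.6684, -0.0424, 0.4517]
orientation: [-3.136, -0.185, 0.001]
force: [-0.4, 0.1, -1.9]
opening: 0.0195
gripper_force: 55.0
```

Run:
```python
from h import *
s=read_state(); 
# finish: bar yaw .55, centre over mat (.442,.384), grasp +.06 ahead, level centre z ~ .22
y=.55
rel([.442+.06*np.cos(y),.384+.06*np.sin(y),.43],y,0,s)
im,d=read_camera('scene');cv2.imwrite('pics/s2.png',im)
```

```text
t 9.68 pos [ 0.6684 -0.0424  0.4517] F [-0.4  0.1 -1.9] open 0.0195 grip 55.0
shift [-0.1203 -0.4752  0.0219] turn [-4.000e-04  7.000e-04 -4.322e-01]
```

View pics/s2.png

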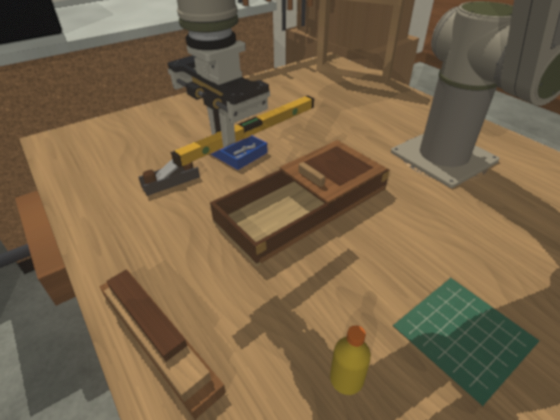

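The level is clear of the chest and held level, and the lid is open, with the rib at the deck's front edge around (312,175).

>>> carry_out --targets '[{"hand": 0,"x": -0.015,"y": -0.05,"z": 0,"ax": 0,"ay": 0,"az": -0.05},{"hand": 0,"x": -0.03,"y": -0.1,"z": 0,"ax": 0,"ay": 0,"az": -0.1},{"hand": 0,"x": -0.045,"y": -0.15,"z": 0,"ax": 0,"ay": 0,"az": -0.15},{"hand": 0,"x": -0.06,"y": -0.2,"z": 0,"ax": 0,"ay": 0,"az": -0.2},{"hand": 0,"x": -0.07,"y": -0.25,"z": 0,"ax": 0,"ay": 0,"az": -0.25},{"hand": 0,"x": -0.08,"y": -0.3,"z": 0.005,"ax": 0,"ay": 0,"az": -0.3},{"hand": 0,"x": -0.095,"y": -0.35,"z": 0.01,"ax": 0,"ay": 0,"az": -0.35},{"hand": 0,"x": -0.105,"y": -0.4,"z": 0.015,"ax": 0,"ay": 0,"az": -0.4}]'

```text
t: 10.72
tool_pos: [0.5162, 0.3437, 0.4362]
orientation: [-3.036, -0.807, 0.0]
force: [0.6, 0.3, -1.9]
opening: 0.0193
gripper_force: 55.0
```

Run:
```python
from h import *
y=.55
rel([.442+.06*np.cos(y),.384+.06*np.sin(y),.43],y,0)
```

```text
t 10.72 pos [0.5162 0.3437 0.4362] F [ 0.6  0.3 -1.9] open 0.0193 grip 55.0
shift [ 0.0156 -0.0736  0.0063] turn [-0.0003 -0.     -0.0306]
```

>>> carry_out --targets '[{"hand": 0,"x": 0.008,"y": -0.035,"z": 0.003,"ax": 0,"ay": 0,"az": -0.015},{"hand": 0,"x": 0.012,"y": -0.06,"z": 0.006,"ax": 0,"ay": 0,"az": -0.03},{"hand": 0,"x": 0.016,"y": -0.074,"z": 0.006,"ax": 0,"ay": 0,"az": -0.03},{"hand": 0,"x": 0.016,"y": -0.074,"z": 0.006,"ax": 0,"ay": 0,"az": -0.03},{"hand": 0,"x": 0.016,"y": -0.074,"z": 0.006,"ax": 0,"ay": 0,"az": -0.03},{"hand": 0,"x": 0.016,"y": -0.074,"z": 0.006,"ax": 0,"ay": 0,"az": -0.03}]'

```text
t: 11.48
tool_pos: [0.4953, 0.4138, 0.4315]
orientation: [3.025, 0.848, 0.001]
force: [-0.5, -0.1, -2.2]
opening: 0.0198
gripper_force: 55.0
```

Run:
```python
from h import *
rel([.493,.415,.43],.55,0)
im,d=read_camera('scene');cv2.imwrite('pics/s3.png',cv2.resize(im,(784,588)))
np.savez('s3.npz',d=d,im=im)
im,d=read_camera('wrist');p=camera_params('wrist')
a=world(p,d,284,46);b=world(p,d,284,180);print(a,b,np.arctan2(a[2]-b[2],np.hypot(*(a-b)[:2])))
```

```text
t 11.47 pos [0.4953 0.4138 0.4315] F [-0.5 -0.1 -2.2] open 0.0198 grip 55.0
shift [-0.0014 -0.0022  0.0015] turn [ 0.0002 -0.0004 -0.0036]
[0.57950342 0.46489389 0.26354245] [0.53575013 0.43821132 0.26399938] -0.008915953256954734
```

View pics/s3.png

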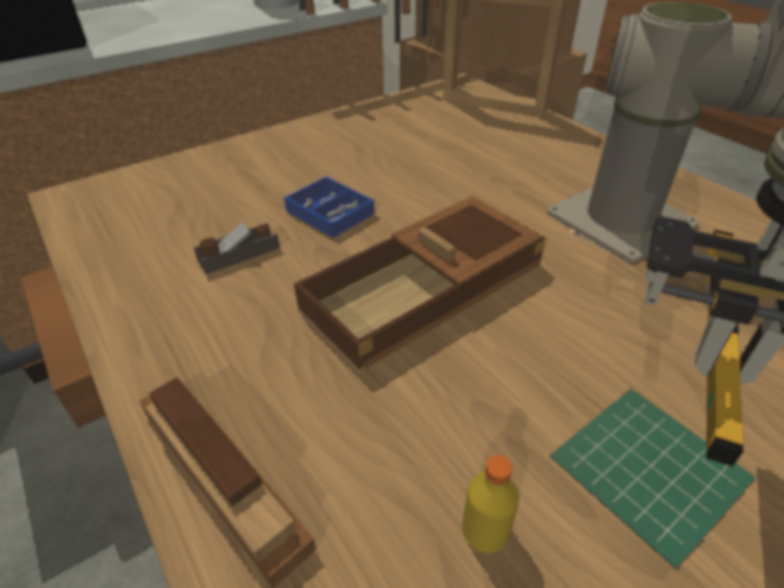

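The level is held horizontally over the mat (its black front cap is at (724,450)), the lid is open and the bystanders haven't moved. I'm handing in.

```bash
python3 -c "
from plant import robot
print(robot.close_job())"
```

```text
the job is handed in; nothing more can be done
None
```

I handed the job in at about 11.6 s: the lid is open to its stop, and the level is held horizontal over the middle of the mat with its centre about 25 cm above the bench. The tray, glue bottle and plane look unmoved in the last picture; no verdict was returned.

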